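# Release the eccentric cam and slide the dish stage home

### The arm

A 7-joint arm with a two-finger parallel gripper is mounted at the origin on a cart in front of the work surface, level with it; the furniture and walls round the work are solid. World frame = base frame: x ahead of the robot, y to its left, z up, the work surface at z = 0. Lengths are in m, angles in rad, forces in N, time in s.
With the tool pointing down it reaches from about 0.425 to 0.925 m from the base axis. Payload 6.8 kg.
Tool frame: the origin (TCP) lies at the very end of the fingers, on their centre line; the grasp point (between the pads) lies 19 mm behind it; z points along the fingers, y is the line along which they close (so a half turn about z gives the same grasp; the last joint's range is limited). The gripper opens to 85 mm and grips with 20 to 120 N. Pads are 22 mm wide; open, the fingers measure 114 mm over their backs; the gripper's body (76 mm by 85 mm) begins 54 mm behind the grasp point. The pads swing forward as they close: fully open they stand 13 mm farther back than shut.
Start: joints at [-1.395, 0.477, 0.022, 1.555, -0.011, 1.109, -0.083], TCP at [0.189, 0.648, 0.231] pointing down, gripper open.
Joint ranges: [-2.96, 2.96], [-0.34, 2.1], [-1.41, 1.46], [0.24, 2.44], [-1.37, 4.51], [0.17, 1.92], [-2.96, 2.96]. Speed limits (rad/s): [2.39, 2.39, 3.14, 3.14, 3.14, 3.14, 3.14].

### API

Orientations are given as a unit quaternion [w, x, y, z].
In Python, from station import get_obs, read_camera, hand_in gives the robot as it stands.
- The arm moves only by the tool arm_command, never from a script. Its argument "commands" is one flat list of numbers, 7 for each row, row after row: the shift along the tool's x, y, z in m, then the turn, a rotation vector about the tool's x, y, z in degrees, then the opening, from 0 (shut) to 1 (fully open). In form: [tx, ty, tz, rx, ry, rz, fingers, tx, ty, tz, rx, ry, rz, fingers, ...]. A call has 1 to 8 rows; each row is the pose to reach, as a shift and turn from the pose commanded when the call began, along the tool's axes at that moment; what a row does not reach only later rows make up. A row lasts 1/10 s, in which the tool goes at most 50 mm and 8.59 degrees, less where a joint would pass 70% of its speed; a pose out of reach is approached as far as the arm can. A call with a gripper value outside its range is refused whole. The fingers move at their own pace and stop on an object; "force" is the grip in N (left out, the last holds). Time passes only in rows, so rows that repeat a pose let the fingers close. It gives the time, the measured TCP pose, the force, the opening and the grip force at its end, in the units of the state.
- get_obs(): the state, without advancing time (a new reading comes with each control period).
- read_camera(name): name is "scene" or "top" or "wrist"; returns a dict with "img" (420x560x3 uint8, red, green, blue), "camera_matrix" (3x3 intrinsics, pixels), "pose" (4x4, takes a point from camera to world coordinates). Camera axes: x right, y down, z forward; pixel columns grow to the right and rows downward; lengths in m; the calibration is good to about 2 mm. A picture is of the moment at which its call begins. There is no depth.
- hand_in(): hands the job in; it is judged then, once.
The state is a dict: "t": time; "q": joint angles; "joint_vel": joint speeds; "joint_torque": joint torques, N m; "eef_pos": TCP position; "tool_rot": TCP orientation; "contact_force": force on the tool from outside, world axes, zero at the start; "torque": the same for the moment, N m; "gripper_width": opening from 0.0 (shut) to 1.0 (fully open); "grasp_force": force on a finger pad.
Only numpy, scipy, OpenCV 4.12 (cv2) and the standard library are available. Lean on these libraries where they do the work, as an engineer would, in place of code of your own. Each camera call takes 0.05 s, during which the arm holds its last target. There are 200 camera calls.

### The job

Push the red peg of the cam lever round clockwise (seen from above) until the lever lies over the green line, which brings the brass cam's low side to face the slide; only then push the white slide forward, towards the cam, by its blue tab until fully home, and leave the cam at the line. Just push with the fingertips: keep off the culture dish so that it rides along seated in its nest, disturb nothing standing round the stage, and finish clear of it all.

Things in the scene. Friction and masses are not known exactly. Their poses are not given: they have to be found in the camera images.
- stage: fixed aluminium base plate, 200 x 124 x 10 mm. Origin under its middle at bench height; +x is the way the slide advances, z up. Cam axis at x=+52, y=0 mm. A green line painted on the plate runs out from the cam axis in direction -110 deg (from +x towards -y), ending 65 mm from it. Slide rails at y=+-46 mm, 23 mm high. Nothing on the stage is higher than the red peg (66 mm)
- cam (a joint): angle (rad) of cam and lever: 0 = low point, lever over the green line; positive = counter-clockwise from above. Starts between 1.6 and 2.5. No stop at 0: it can be overturned to its limit -0.6. Stays where left; stiff, 0.3 N m (6 N at the peg). Off the low point the cam blocks the slide; within 0.3 rad of it the slide goes fully home
- cam_axis (a point): on the vertical axis of the brass eccentric cam, on top of its dark hub, 38 mm above the bench. Cam disc: radius 30 mm, centre 15 mm off the axis, 12 to 28 mm above the bench
- lever_peg (a point): centre of the top end of the red upright peg (13 mm diameter) at the end of the dark cam lever, 50 mm from the cam axis; top 66 mm above the bench, peg free for the 30 mm down to the lever arm's top at 36 mm. Seen from the axis it stands in stage direction -110 deg + the cam angle
- dish_slide (a joint): travel in m of the white slide along the stage's +x: 0 = fully back (start), 0.031 = fully home against its stop. Friction about 2.5 N, no spring
- push_tab (a point): on the rear (-x) face of the slide's blue push tab, mid-width (stage y=0), 40 mm above the bench. The tab is 50 mm wide, 6 mm thick, 14 to 48 mm above the bench; pushed on this rear face along stage +x. Behind it is only the base plate (10 mm high), which ends 17 mm behind the tab's start position
- nest (a point): centre of the nest's floor in the slide, 18 mm above the bench; the nest is a white ring of 35 mm inner radius with an 8 mm high wall, its centre 45 mm ahead of the tab's rear face
- dish: culture dish with lid, 64 mm diameter, 14 mm high, lying loose in the nest (its top 32 mm above the bench); origin at the centre of its underside
- vial: bystander: glass sample vial with red cap, 19 mm diameter, 52 mm high, standing by the stage; origin at the centre of its underside
- canister: bystander: black film canister with grey lid, 33 mm diameter, 51 mm high; origin at the centre of its underside
- optic: bystander: black spare objective standing on end, 42 mm diameter, 31 mm high; origin at the centre of its underside

How it is judged:
By the outcome, as a careful person would: the job done as asked, in the order asked, and still so for the second after the job is handed in, with the robot touching nothing.
It also fails if it takes over 64 s, if anything falls off the work surface, if the arm or the gripper's body presses on something with over 40 N, if the wrist force passes 120 N, or if a joint passes its speed limit or range.

## Working session

There is one attempt and no reset: what is moved stays moved. The work goes in short steps, Python scripts to look and compute and a tool call to move; the robot and the scene stay as the last step left them, time stands still between calls to the robot, and variables do not carry over. Pictures are saved under pics/ and viewed, at most 10 in all, crops included, and the job is handed in when it is done.

Besides the shell and the picture viewer there is one more tool, called after ">>>" as name(argument=value, ...), one argument or row to a line, values as JSON. arm_command: Moves the arm, as the interface text tells. Its arguments: {"type":"object","properties":{"commands":{"type":"array","items":{"type":"number"}},"force":{"type":"number"}},"required":["commands"]}

```bash
mkdir -p pics
cat > h.py <<'E'
import numpy as np,cv2
from station import get_obs,read_camera,hand_in
def snap(n,f):
    c=read_camera(n); cv2.imwrite('pics/'+f,c['img'][:,:,::-1]); np.savez('pics/'+f+'.npz',**c); return c
def ray(c,u,v,z):
    d=np.linalg.solve(np.array(c['camera_matrix']),[u,v,1.]); P=np.array(c['pose']); d=P[:3,:3]@d; o=P[:3,3]
    return o+d*(z-o[2])/d[2]
E
python3 - <<'E'
from h import *
a=snap('top','t0.png');b=snap('scene','s0.png')
print(a['pose'],b['pose']);o=get_obs();print(o['t'],o['eef_pos'],o['tool_rot'],o['contact_force'])
E
```

```text
[[-0.09126502 -0.97375475  0.20850034  0.36108828]
 [-0.99581733  0.09014672 -0.01488008 -0.28721061]
 [-0.00430608 -0.20898628 -0.97790909  0.9191637 ]
 [ 0.          0.          0.          1.        ]] [[ 0.81926573 -0.38222819  0.42744038  0.14528589]
 [-0.5732136  -0.52620963  0.62811591 -0.83248782]
 [-0.01516037 -0.75960847 -0.65020391  0.63546676]
 [ 0.          0.          0.          1.        ]]
0.1 [0.1888868  0.64749734 0.23042026] [-5.92322253e-05  1.41442875e-01  9.89946081e-01 -8.16564942e-04] [ 0.08423814 -0.15054914  0.59854571]
```

View pics/t0.png

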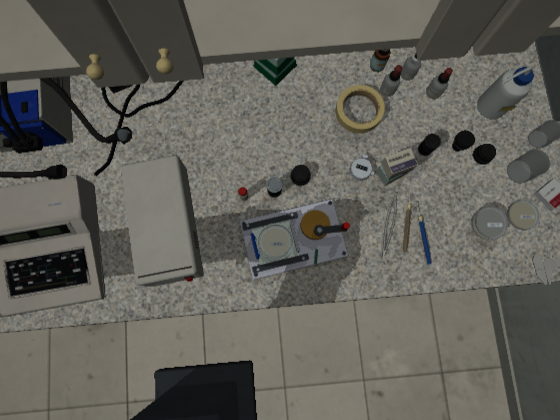

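View pics/s0.png

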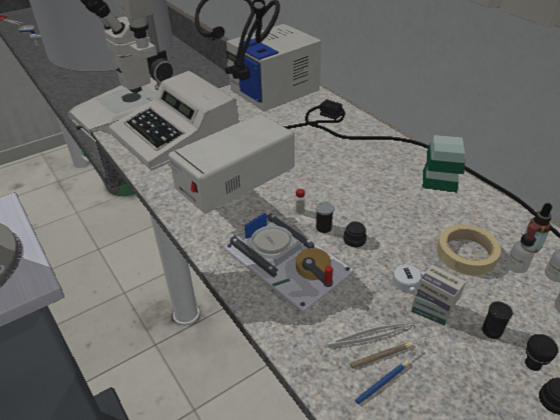

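The top view shows the stage around (295,238): blue tab (254,245), dish (275,242), cam hub (319,230), red peg (346,227) and green line (316,256). The vial (243,193), canister (275,186) and optic (300,175) stand on the far side, and the grey box is left of the tab.

```bash
cat > m.py <<'E'
from h import *
def masks(c,roi):
    img=c['img'];h=cv2.cvtColor(img,cv2.COLOR_RGB2HSV);x0,y0,x1,y1=roi
    R={}
    for n,lo,hi in [('red',(0,150,80),(6,255,255)),('blue',(105,130,50),(125,255,255)),('green',(65,90,30),(95,255,255)),('brass',(10,130,60),(25,255,255))]:
        m=cv2.inRange(h,lo,hi)
        if n=='red': m|=cv2.inRange(h,(174,150,80),(180,255,255))
        k=np.zeros_like(m);k[y0:y1,x0:x1]=m[y0:y1,x0:x1]
        N,l,s,ce=cv2.connectedComponentsWithStats(k)
        R[n]=[(s[i],ce[i]) for i in range(1,N) if s[i][4]>6]
    return R
E
python3 - <<'E'
from m import *
c=dict(np.load('pics/t0.png.npz'))
z={'red':.06,'blue':.048,'green':.01,'brass':.028}
for n,L in masks(c,(225,160,370,285)).items():
    for s,ce in L: print(n,s,ce.round(1),ray(c,*ce,z[n]).round(4))
for n,u,v,zz in [('hub',319,230,.038),('vial',243,193,.05),('can',275,185,.05),('opt',300,175,.03),('boxcorner',195,275,.1),('boxcorner2',183,158,.1)]: print(n,ray(c,u,v,zz).round(3))
im=c['img'][165:285,225:365];cv2.imwrite('pics/t0c.png',cv2.resize(im,None,fx=5,fy=5,interpolation=cv2.INTER_CUBIC)[:,:,::-1])
E
```

```text
red [239 188   7   7  40] [242.  190.7] [ 0.5893 -0.2415  0.06  ]
red [344 222   6   7  30] [346.2 224.9] [ 0.5021 -0.438   0.06  ]
blue [251 233   9  25  73] [254.5 245.2] [ 0.4805 -0.2568  0.048 ]
green [315 250   3  13  29] [315.8 255.7] [ 0.453  -0.3775  0.01  ]
brass [301 210  29  29 496] [313.5 222.5] [ 0.5183 -0.3785  0.028 ]
hub [ 0.5   -0.387  0.038]
vial [ 0.587 -0.243  0.05 ]
can [ 0.598 -0.308  0.05 ]
opt [ 0.619 -0.362  0.03 ]
boxcorner [ 0.429 -0.147  0.1  ]
boxcorner2 [ 0.654 -0.136  0.1  ]
```

View pics/t0c.png

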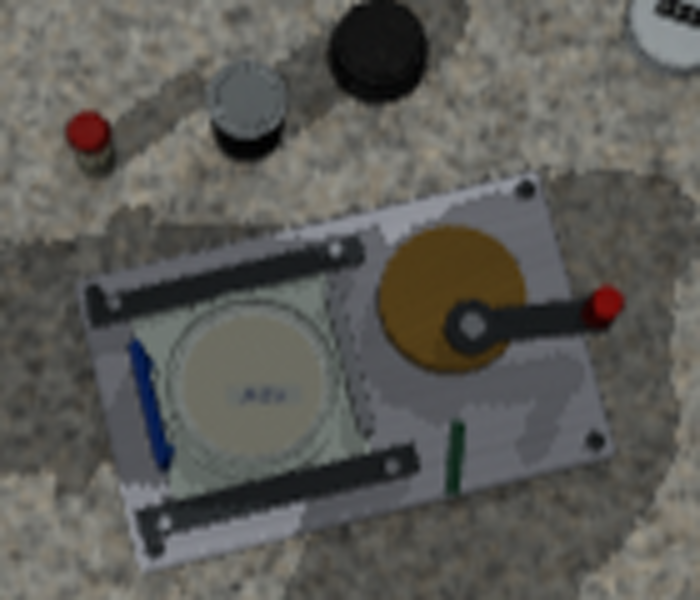

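Run:
```python
from h import *
c=dict(np.load('pics/s0.png.npz'))
for n,u,v in [('micbase',130,100),('micfootL',75,115),('micfootfront',110,130),('mictop0',110,5),('keyfront',150,170),('boxbot',205,205),('benchedge',170,215),('cart',0,330)]:
    print(n,[ray(c,u,v,z).round(2) for z in (0,.1)])
P=np.array(c['pose']);K=np.array(c['camera_matrix'])
for p in [(0,0,0),(.189,.648,.23),(.45,.2,.35),(.5,-.3,0)]:
    q=K@(P[:3,:3].T@(np.array(p)-P[:3,3]));print(p,q[:2]/q[2])
snap('wrist','w0.png')
a=cv2.imread('pics/w0.png');b=cv2.imread('pics/s0.png')[0:230,0:330]
cv2.imwrite('pics/w0b.png',np.hstack([cv2.resize(a,(400,300)),cv2.resize(b,(400,300))]))
print(get_obs()['q'])
```

```text
micbase [array([0.49, 0.39, 0.  ]), array([0.44, 0.2 , 0.1 ])]
micfootL [array([0.35, 0.4 , 0.  ]), array([0.32, 0.21, 0.1 ])]
micfootfront [array([0.4 , 0.28, 0.  ]), array([0.36, 0.1 , 0.1 ])]
mictop0 [array([0.72, 1.16, 0.  ]), array([0.63, 0.85, 0.1 ])]
keyfront [array([0.41, 0.06, 0.  ]), array([ 0.37, -0.08,  0.1 ])]
boxbot [array([ 0.45, -0.11,  0.  ]), array([ 0.4 , -0.23,  0.1 ])]
benchedge [array([ 0.38, -0.1 ,  0.  ]), array([ 0.34, -0.22,  0.1 ])]
cart [array([ 0.05, -0.19,  0.  ]), array([ 0.06, -0.3 ,  0.1 ])]
(0, 0, 0) [-52.69951871 267.78529797]
(0.189, 0.648, 0.23) [-49.84369843   9.89044563]
(0.45, 0.2, 0.35) [107.34134321 -18.50861438]
(0.5, -0.3, 0) [279.3418626  247.73226131]
[-1.39509     0.47763538  0.02235498  1.55619306 -0.0115273   1.10927514
 -0.08308474]
```

View pics/w0b.png

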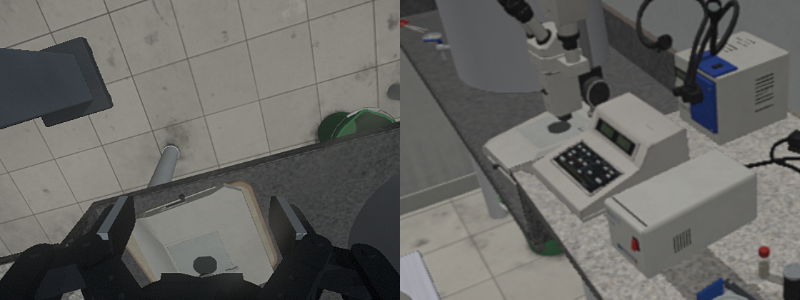

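The wrist view shows the microscope's base plate and dark disc ahead of the fingers at about (205,262) of the left half. I'll locate it before planning the swing.

Run:
```python
from h import *
c=dict(np.load('pics/w0.png.npz'));s=560/400
print(c['pose'].round(3))
for n,u,v in [('disc',205,262),('corner tl',135,215),('corner tr',240,183),('right',272,265),('edgeL',75,215),('edgeR',395,125),('grey right',390,200)]:
    print(n,ray(c,u*s,v*s,.02).round(3))
P=c['pose'];K=c['camera_matrix']
q=K@(P[:3,:3].T@(np.array([.189,.648,.23])-P[:3,3]));print(q[:2]/q[2]/s)
# microscope: scene column points near top, assume y
c=dict(np.load('pics/s0.png.npz'));d=lambda u,v:[ray(c,u,v,z).round(2) for z in (.15,.25,.35,.45)]
print('head',d(130,50)); print('eyepiece',d(85,5));print('knob',d(160,70))
```

```text
[[ 0.281  0.906  0.315  0.109]
 [ 0.96  -0.265 -0.093  0.672]
 [-0.001  0.329 -0.944  0.373]
 [ 0.     0.     0.     1.   ]]
disc [0.447 0.579 0.02 ]
corner tl [0.312 0.491 0.02 ]
corner tr [0.303 0.681 0.02 ]
right [0.489 0.699 0.02 ]
edgeL [0.283 0.39  0.02 ]
edgeR [0.273 0.93  0.02 ]
grey right [0.406 0.919 0.02 ]
[201.58465319 195.27868302]
head [array([0.51, 0.34, 0.15]), array([0.43, 0.1 , 0.25]), array([ 0.36, -0.14,  0.35]), array([ 0.28, -0.38,  0.45])]
eyepiece [array([0.53, 0.74, 0.15]), array([0.45, 0.41, 0.25]), array([0.37, 0.09, 0.35]), array([ 0.29, -0.23,  0.45])]
knob [array([0.52, 0.2 , 0.15]), array([ 0.44, -0.02,  0.25]), array([ 0.37, -0.23,  0.35]), array([ 0.29, -0.44,  0.45])]
```

>>> arm_command(
  commands=[-0.218, -0.249, -0.17, 0, 0, 30, 0, -0.218, -0.249, -0.17, 0, 0, 30, 0, -0.218, -0.249, -0.17, 0, 0, 30, 0, -0.218, -0.249, -0.17, 0, 0, 30, 0, -0.218, -0.249, -0.17, 0, 0, 30, 0, -0.218, -0.249, -0.17, 0, 0, 30, 0, -0.218, -0.249, -0.17, 0, 0, 30, 0, -0.218, -0.249, -0.17, 0, 0, 30, 0],
)

```text
t: 0.95
eef_pos: [0.3312, 0.3442, 0.4037]
tool_rot: [0.0, 0.395, 0.919, 0.001]
contact_force: [0.3, 0.9, -0.2]
gripper_width: 0.002
grasp_force: 0.0
```

>>> arm_command(
  commands=[-0.333, -0.178, 0, 0, 0, 40, 0, -0.333, -0.178, 0, 0, 0, 40, 0, -0.333, -0.178, 0, 0, 0, 40, 0, -0.333, -0.178, 0, 0, 0, 40, 0, -0.333, -0.178, 0, 0, 0, 40, 0, -0.333, -0.178, 0, 0, 0, 40, 0, -0.333, -0.178, 0, 0, 0, 40, 0, -0.333, -0.178, 0, 0, 0, 40, 0],
)

```text
t: 1.75
eef_pos: [0.4302, -0.0202, 0.4014]
tool_rot: [0.0, 0.686, 0.728, 0.0]
contact_force: [0.3, 0.7, -0.3]
gripper_width: 0.005
grasp_force: 0.0
```

>>> arm_command(
  commands=[-0.423, 0.09, 0.05, 0, 0, 1, 0, -0.423, 0.09, 0.05, 0, 0, 1, 0, -0.423, 0.09, 0.05, 0, 0, 1, 0, -0.423, 0.09, 0.05, 0, 0, 1, 0, -0.423, 0.09, 0.05, 0, 0, 1, 0, -0.423, 0.09, 0.05, 0, 0, 1, 0, -0.423, 0.09, 0.1, 0, 0, 1, 0, -0.423, 0.09, 0.15, 0, 0, 1, 0],
)

```text
t: 2.55
eef_pos: [0.5335, -0.3829, 0.309]
tool_rot: [0.002, 0.69, 0.723, -0.0]
contact_force: [0.0, 0.2, 0.8]
gripper_width: 0.003
grasp_force: 0.0
```

Run:
```python
from m import *
o=get_obs();print(o['eef_pos'],o['tool_rot'],o['q'])
c=snap('wrist','w1.png')
z={'red':.06,'blue':.048,'green':.01,'brass':.028}
for n,L in masks(c,(0,0,560,420)).items():
    for s,ce in L:
        if s[4]>60: print(n,s,ce.round(1),ray(c,*ce,z[n]).round(4))
```

```text
[ 0.53353452 -0.38291181  0.30898422] [ 1.79148987e-03  6.90376988e-01  7.23447513e-01 -3.17548559e-04] [-0.10062442  0.52881585  0.95111558  1.55446815 -0.44181336  1.28454006
  0.957529  ]
red [334  30  14  14 148] [340.2  36.6] [ 0.5902 -0.2401  0.06  ]
red [249 204   9   9  65] [252.9 208.1] [ 0.5011 -0.4366  0.06  ]
blue [217  43  45  11 224] [238.6  47.8] [ 0.4814 -0.2546  0.048 ]
blue [200 292  50   6 220] [225.1 294.6] [ 0.4631 -0.5722  0.048 ]
green [513  95  47  43 541] [539.5 114.8] [ 0.863  -0.3108  0.01  ]
green [209 147  22   8  77] [219.5 150.6] [ 0.4518 -0.3753  0.01  ]
brass [244 135  44  46 933] [266.3 152.4] [ 0.5146 -0.3718  0.028 ]
```

View pics/w1.png

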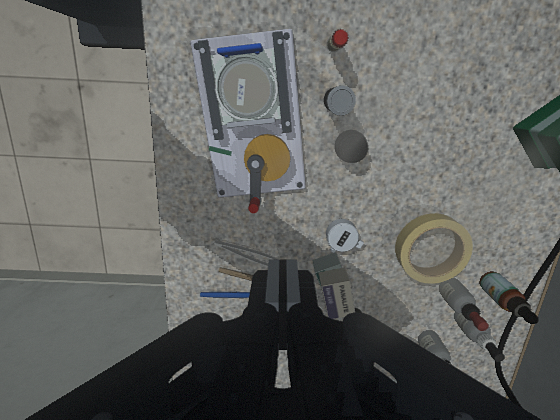

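The wrist view agrees: hub (256,162), peg (253,208), green line (219,150), tab (239,48). A white timer (342,237) and a small box (335,285) lie beyond the peg.

Run:
```python
from h import *
c=dict(np.load('pics/w1.png.npz'))
for n,u,v,z in [('hub',256,162,.038),('pegtop',253.5,208.5,.066),('timer',342,237,.02),('timerL',327,237,.02),('boxtopL',314,262,.05),('boxtopR',340,252,.05),('boxbot',352,320,.05),('tweez',220,242,.0)]: print(n,ray(c,u,v,z).round(4))
c=dict(np.load('pics/s0.png.npz'))
for n,u,v in [('boxfoot',420,318),('boxfoot near',412,300),('timer',407,288)]:print(n,ray(c,u,v,0).round(3))
for z in (.04,.06,.08): print('boxtop',ray(c,423,268,z).round(3),ray(c,466,282,z).round(3))
```

```text
hub [ 0.5024 -0.3827  0.038 ]
pegtop [ 0.5023 -0.4349  0.066 ]
timer [ 0.6252 -0.4886  0.02  ]
timerL [ 0.6039 -0.4895  0.02  ]
boxtopL [ 0.5845 -0.5139  0.05  ]
boxtopR [ 0.6182 -0.4973  0.05  ]
boxbot [ 0.647  -0.6059  0.05  ]
tweez [ 0.4485 -0.5136  0.    ]
boxfoot [ 0.589 -0.556  0.   ]
boxfoot near [ 0.605 -0.523  0.   ]
timer [ 0.617 -0.501  0.   ]
boxtop [ 0.639 -0.507  0.04 ] [ 0.671 -0.566  0.04 ]
boxtop [ 0.622 -0.518  0.06 ] [ 0.653 -0.575  0.06 ]
boxtop [ 0.606 -0.529  0.08 ] [ 0.636 -0.584  0.08 ]
```

>>> arm_command(
  commands=[-0.054, 0.004, 0.05, 0, 0, 1.5, 0, -0.054, 0.004, 0.09, 0, 0, 1.5, 0, -0.054, 0.004, 0.13, 0, 0, 1.5, 0, -0.054, 0.004, 0.17, 0, 0, 1.5, 0, -0.054, 0.004, 0.2, 0, 0, 1.5, 0, -0.054, 0.004, 0.23, 0, 0, 1.5, 0, -0.054, 0.004, 0.26, 0, 0, 1.5, 0, -0.054, 0.004, 0.26, 0, 0, 1.5, 0],
)

```text
t: 3.4
eef_pos: [0.5371, -0.4299, 0.0441]
tool_rot: [-0.004, 0.699, 0.715, -0.0]
contact_force: [-0.1, 0.9, -0.3]
gripper_width: 0.0
grasp_force: 0.0
```

Run:
```python
from m import *
o=get_obs();print(o['eef_pos'],o['tool_rot'],o['q'],o['contact_force'])
c=snap('top','t1.png')
cv2.imwrite('pics/t1c.png',cv2.resize(c['img'][165:285,225:385],None,fx=4,fy=4)[:,:,::-1])
```

```text
[ 0.53713647 -0.4299166   0.04414012] [-4.10767968e-03  6.99272982e-01  7.14842879e-01 -2.85958260e-04] [ 0.11195905  0.83936393  0.73407117  1.67842738 -0.68518093  0.90816324
  1.14695469] [-0.05636723  0.92858354 -0.3416038 ]
```

View pics/t1c.png

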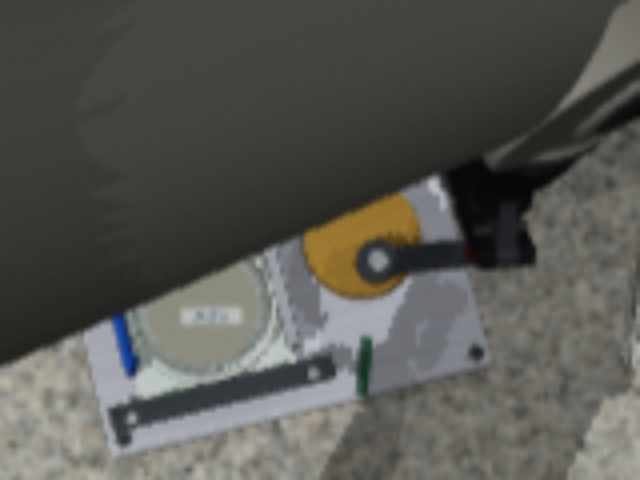

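```bash
cat > plan.py <<'E'
from h import *
from scipy.spatial.transform import Rotation as R
A=np.array([.501,-.385]);W0=-88.9
def plan(rows,z=.045,rho=.05):
    o=get_obs();q=o['tool_rot'];r=R.from_quat([q[1],q[2],q[3],q[0]]);p=np.array(o['eef_pos'])
    y=r.as_matrix()[:,1];yaw=np.degrees(np.arctan2(y[1],y[0]))
    for phi,s in rows:
        a=np.radians(W0-phi);u=np.array([np.cos(a),np.sin(a)]);v=np.array([-u[1],u[0]])
        t=r.inv().apply(np.r_[A+rho*u+s*v,z]-p)
        print(t.round(3),'rz',round((yaw-(W0+90-phi)+180)%360-180,1))
    d=p[:2]-A;a=np.degrees(np.arctan2(d[1],d[0]));print('now z',p[2],'r',np.hypot(*d),'ang',a,'yaw',yaw,'F',o['contact_force'])
E
python3 -c "
from plan import *
plan([(0,.033),(0,.028),(0,.024),(0,.021),(5,.021),(10,.021),(15,.021),(20,.021)])"
```

```text
[-0.003 -0.003  0.002] rz 0.1
[-0.003 -0.008  0.002] rz 0.1
[-0.003 -0.012  0.002] rz 0.1
[-0.003 -0.015  0.002] rz 0.1
[-0.004 -0.02   0.002] rz 5.1
[-0.006 -0.024  0.002] rz 10.1
[-0.007 -0.029  0.002] rz 15.1
[-0.007 -0.034  0.002] rz 20.1
now z 0.04687713992303047 r 0.05948907133001731 ang -51.335734126324034 yaw 1.2469214148268728 F [-0.71227212 -0.6631152   0.83072546]
```

>>> arm_command(
  commands=[-0.003, -0.003, 0.002, 0, 0, 0, 0, -0.003, -0.008, 0.002, 0, 0, 0, 0, -0.003, -0.012, 0.002, 0, 0, 0, 0, -0.003, -0.015, 0.002, 0, 0, 0, 0, -0.004, -0.02, 0.002, 0, 0, 5, 0, -0.006, -0.024, 0.002, 0, 0, 10, 0, -0.007, -0.029, 0.002, 0, 0, 15, 0, -0.007, -0.034, 0.002, 0, 0, 20, 0],
)

```text
t: 4.25
eef_pos: [0.5084, -0.441, 0.0479]
tool_rot: [0.002, 0.813, 0.582, 0.001]
contact_force: [6.0, -3.3, -2.8]
gripper_width: 0.005
grasp_force: 3.4
```

```bash
python3 -c "
from plan import *
plan([(25+5*i,.021) for i in range(8)])
c=snap('top','t2.png')
cv2.imwrite('pics/t2c.png',cv2.resize(c['img'][165:285,225:385],None,fx=4,fy=4)[:,:,::-1])"
```

```text
[-0.001 -0.009  0.003] rz 5.0
[-0.002 -0.013  0.003] rz 10.0
[-0.003 -0.018  0.003] rz 15.0
[-0.004 -0.022  0.003] rz 20.0
[-0.004 -0.027  0.003] rz 25.0
[-0.003 -0.032  0.003] rz 30.0
[-0.002 -0.037  0.003] rz 35.0
[-0.001 -0.041  0.003] rz 40.0
now z 0.047903173103608476 r 0.05650321023355196 ang -82.51342475123431 yaw -18.876444880376074 F [ 6.0210383  -3.27029083 -2.77567852]
```

View pics/t2c.png

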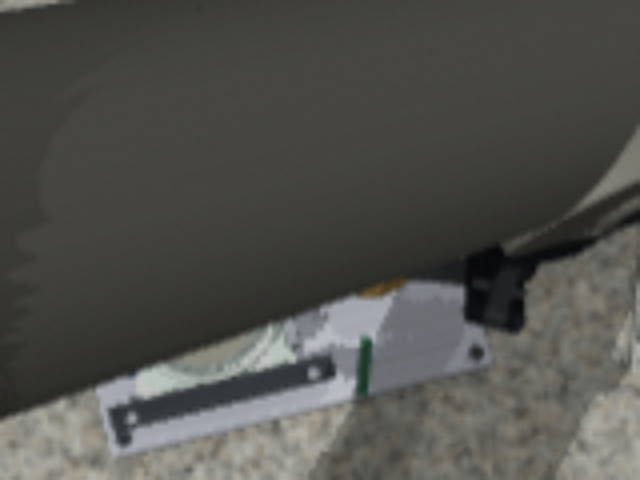

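>>> arm_command(
  commands=[-0.001, -0.005, 0, 0, 0, 5, 0, -0.002, -0.009, 0, 0, 0, 10, 0, -0.003, -0.014, 0.001, 0, 0, 15, 0, -0.004, -0.018, 0.001, 0, 0, 20, 0, -0.004, -0.023, 0.001, 0, 0, 25, 0, -0.003, -0.028, 0.001, 0, 0, 30, 0, -0.002, -0.033, 0.001, 0, 0, 35, 0, -0.001, -0.037, 0.001, 0, 0, 40, 0],
)

```text
t: 5.1
eef_pos: [0.4706, -0.4332, 0.0478]
tool_rot: [0.004, 0.964, 0.267, 0.001]
contact_force: [1.4, -8.0, -0.4]
gripper_width: 0.002
grasp_force: 3.6
```

```bash
python3 -c "
from plan import *
plan([(60+5*i,.021) for i in range(6)])
c=snap('scene','s2.png')
cv2.imwrite('pics/s2c.png',cv2.resize(c['img'][180:330,200:400],None,fx=3,fy=3)[:,:,::-1])"
```

```text
[ 0.001 -0.005  0.003] rz -0.1
[-0.001 -0.009  0.003] rz 4.9
[-0.002 -0.014  0.003] rz 9.9
[-0.003 -0.018  0.003] rz 14.9
[-0.003 -0.023  0.003] rz 19.9
[-0.003 -0.028  0.003] rz 24.9
now z 0.04783961577777383 r 0.05696573861404955 ang -122.29040005448026 yaw -59.01740666619537 F [ 1.39978534 -8.02427115 -0.35118917]
```

View pics/s2c.png

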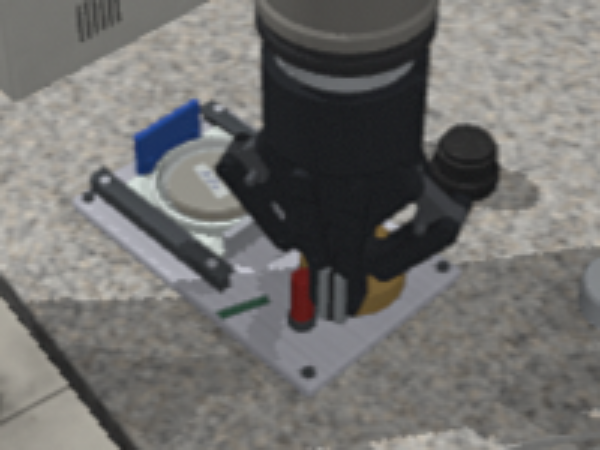

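>>> arm_command(
  commands=[-0.001, -0.005, 0, 0, 0, 5, 0, -0.003, -0.009, 0, 0, 0, 10, 0, -0.004, -0.014, 0, 0, 0, 15, 0, -0.004, -0.018, 0, 0, 0, 20, 0, -0.004, -0.023, 0, 0, 0, 25, 0, -0.003, -0.028, 0, 0, 0, 30, 0, -0.003, -0.028, 0, 0, 0, 30, 0],
)

```text
t: 5.85
eef_pos: [0.4512, -0.4101, 0.0474]
tool_rot: [0.003, 1.0, 0.008, -0.0]
contact_force: [-2.9, -5.5, 2.5]
gripper_width: 0.002
grasp_force: 2.8
```

```bash
cat > peg.py <<'E'
from m import *
from plan import *
c=read_camera('scene')
for n in ('red',):
    for s,ce in masks(c,(200,180,400,330))[n]:
        if s[4]<25: continue
        # base of the peg at lever top, lower end of blob
        p=ray(c,*ce,.051)[:2];d=p-A;a=np.degrees(np.arctan2(d[1],d[0]));print(s,p.round(4),np.hypot(*d).round(4),'peg ang',a.round(1),'remaining deg',((a+191.5+180)%360-180).round(1))
E
python3 -c "
from peg import *
plan([(90+4*i,.021) for i in range(4)])"
```

```text
[282 263   3  17  27] [ 0.4469 -0.3891] 0.0543 peg ang -175.6 remaining deg 15.9
[ 0.    -0.003  0.002] rz -0.0
[-0.001 -0.007  0.002] rz 4.0
[-0.002 -0.01   0.002] rz 8.0
[-0.003 -0.014  0.002] rz 12.0
now z 0.047306716513667496 r 0.05558011228366239 ang -153.1735221198722 yaw -88.91253181233908 F [-3.23670142 -5.77045954  1.80916651]
```

>>> arm_command(
  commands=[-0.001, -0.003, 0, 0, 0, 4, 0, -0.002, -0.007, 0, 0, 0, 8, 0, -0.002, -0.011, 0, 0, 0, 12, 0, -0.002, -0.011, 0, 0, 0, 12, 0],
)

```text
t: 6.3
eef_pos: [0.4486, -0.3986, 0.047]
tool_rot: [0.002, 0.995, -0.096, -0.001]
contact_force: [-4.1, -4.8, 1.8]
gripper_width: -0.001
grasp_force: 2.8
```

```bash
python3 -c "
from peg import *
plan([(102+4*i,.021) for i in range(2)])
c=snap('scene','s3.png');t=snap('top','t3.png')
f=lambda c:cv2.resize(c['img'][180:330,200:400],(400,300))
cv2.imwrite('pics/st3.png',np.hstack([f(c),f(t)])[:,:,::-1])"
```

```text
[-0.001 -0.002  0.002] rz -0.0
[-0.003 -0.006  0.002] rz 4.0
now z 0.04698515971205135 r 0.05408253243015914 ang -165.42205030661037 yaw -100.90924016753533 F [-4.46277503 -5.38257399  2.57064854]
```

View pics/st3.png

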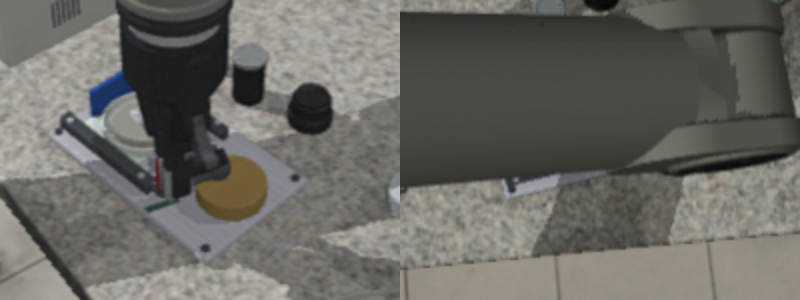

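>>> arm_command(
  commands=[0, -0.002, 0, 0, 0, 2, 0, 0, -0.003, 0, 0, 0, 3, 0, 0, -0.003, 0, 0, 0, 3, 0, 0, 0.007, 0, 0, 0, 3, 0, 0, 0.017, 0, 0, 0, 3, 0, 0, 0.017, -0.03, 0, 0, 3, 0, 0, 0.017, -0.08, 0, 0, 3, 0, 0, 0.017, -0.13, 0, 0, 3, 0],
)

```text
t: 7.25
eef_pos: [0.4471, -0.4132, 0.177]
tool_rot: [-0.0, 0.993, -0.12, -0.001]
contact_force: [1.0, -0.4, 0.0]
gripper_width: 0.002
grasp_force: 0.0
```

```bash
python3 -c "
from peg import *
o=get_obs();print(o['eef_pos'],o['tool_rot'],o['q'].round(2) if hasattr(o['q'],'round') else o['q'])
c=snap('scene','s4.png');w=snap('wrist','w4.png')
f=lambda c:cv2.resize(c['img'][180:330,200:400],(400,300))
cv2.imwrite('pics/s4c.png',np.hstack([f(c),cv2.resize(w['img'],(400,300))])[:,:,::-1])"
```

```text
[277 257   7  17  98] [ 0.4506 -0.3759] 0.0513 peg ang 169.8 remaining deg 1.3
[ 0.44862596 -0.41716594  0.18565939] [ 0.00327829  0.99271555 -0.12038117  0.00366897] [-0.17  0.83  1.32  1.81 -0.87  1.22 -0.39]
```

View pics/s4c.png

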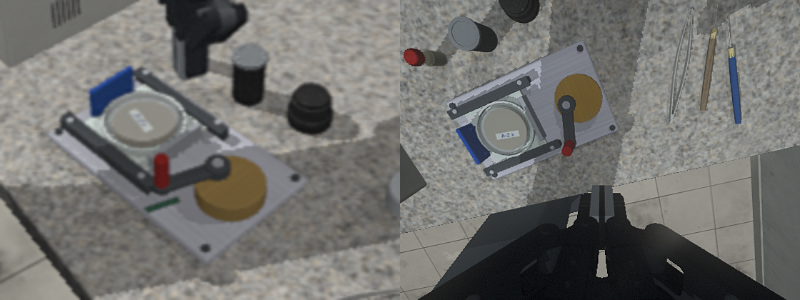

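```bash
cat > go.py <<'E'
from peg import *
def go(x,y,z,yaw):
    o=get_obs();q=o['tool_rot'];r=R.from_quat([q[1],q[2],q[3],q[0]]);p=np.array(o['eef_pos'])
    Y=r.as_matrix()[:,1];w=np.degrees(np.arctan2(Y[1],Y[0]))
    print('t',r.inv().apply(np.r_[x,y,z]-p).round(4),'rz',round((w-yaw+180)%360-180,1),'p',p.round(4),'F',np.round(o['contact_force'],1),o['t'])
E
python3 -c "
from go import *
w=dict(np.load('pics/w4.png.npz'));M=masks(w,(0,0,560,420))
for n,z in (('red',.055),('blue',.048),('brass',.028),('green',.01)):
  for s,ce in M[n]:
    if s[4]>40: print(n,s,ray(w,*ce,z).round(4))
go(.4766,-.2228,.15,-81.5)"
```

```text
[277 257   7  17  98] [ 0.4506 -0.3759] 0.0513 peg ang 169.8 remaining deg 1.3
red [  5  69  21  22 314] [ 0.5909 -0.2426  0.055 ]
red [227 205  14  14 147] [ 0.4492 -0.3731  0.055 ]
blue [460  80  17  93 830] [ 0.4725 -0.5789  0.048 ]
blue [ 78 177  35  53 331] [ 0.4831 -0.2556  0.048 ]
brass [ 217  104   66   67 2717] [ 0.5064 -0.4045  0.028 ]
t [-0.0178 -0.1922  0.027 ] rz -22.2 p [ 0.4482 -0.4137  0.1771] F [-0.4  1.3 -0.1] 7.45
```

>>> arm_command(
  commands=[-0.018, -0.192, 0, 0, 0, -22, 0, -0.018, -0.192, 0, 0, 0, -22, 0, -0.018, -0.192, 0, 0, 0, -22, 0, -0.018, -0.192, 0, 0, 0, -22, 0, -0.018, -0.192, 0, 0, 0, -22, 0, -0.018, -0.192, 0.027, 0, 0, -22, 0, -0.018, -0.192, 0.027, 0, 0, -22, 0],
)

```text
t: 8.15
eef_pos: [0.4741, -0.2207, 0.1459]
tool_rot: [-0.001, 0.997, 0.072, -0.002]
contact_force: [-0.1, 0.0, -0.4]
gripper_width: -0.006
grasp_force: 0.0
```

```bash
python3 -c "
from go import *
go(.4766,-.2228,.034,-81.5)
go(.4766+.148*.03,-.2228-.989*.03,.034,-81.5)
c=read_camera('scene')
for s,ce in masks(c,(200,180,400,330))['blue']: print(s,ray(c,*ce,.031))"
```

```text
[296 189   8   7  36] [ 0.5875 -0.2429] 0.1663 peg ang 58.7 remaining deg -109.8
[277 257   7  17 108] [ 0.4505 -0.3755] 0.0514 peg ang 169.3 remaining deg 0.8
t [0.0024 0.0015 0.1133] rz -0.3 p [ 0.4744 -0.2218  0.1473] F [-0.2  0.   0.2] 8.2
t [0.0026 0.0315 0.1133] rz -0.3 p [ 0.4744 -0.2218  0.1473] F [-0.2  0.   0.2] 8.2
[245 213  22  25 254] [ 0.48058212 -0.25208858  0.031     ]
```

>>> arm_command(
  commands=[0.002, 0.001, 0.03, 0, 0, 0, 0, 0.002, 0.001, 0.06, 0, 0, 0, 0, 0.002, 0.001, 0.09, 0, 0, 0, 0, 0.002, 0.001, 0.113, 0, 0, 0, 0, 0.002, 0.001, 0.113, 0, 0, 0, 0, 0.002, 0.007, 0.113, 0, 0, 0, 0, 0.002, 0.013, 0.113, 0, 0, 0, 0, 0.002, 0.016, 0.113, 0, 0, 0, 0],
)

```text
t: 9.05
eef_pos: [0.4808, -0.2392, 0.0372]
tool_rot: [0.001, 0.997, 0.071, 0.001]
contact_force: [0.0, 3.0, 2.4]
gripper_width: 0.001
grasp_force: 1.6
```

>>> arm_command(
  commands=[0, 0.003, 0, 0, 0, 0, 0, 0, 0.006, 0, 0, 0, 0, 0, 0, 0.009, 0, 0, 0, 0, 0, 0, 0.012, 0, 0, 0, 0, 0, 0, 0.015, 0, 0, 0, 0, 0, 0, 0.018, 0, 0, 0, 0, 0, 0, 0.021, 0, 0, 0, 0, 0, 0, 0.021, 0, 0, 0, 0, 0],
)

```text
t: 9.85
eef_pos: [0.483, -0.2591, 0.0358]
tool_rot: [0.0, 0.997, 0.072, 0.0]
contact_force: [0.1, 0.6, 0.8]
gripper_width: -0.001
grasp_force: 0.3
```

```bash
cat > st.py <<'E'
from go import *
B=np.array([.481,-.2525]);X=np.array([.148,-.989])
go(*(B+X*.02),.034,-81.5)
print('tcp along from tab start',(np.array(get_obs()['eef_pos'][:2])-B)@X)
for s,ce in masks(c,(200,180,400,330))['blue']:
    if s[4]>30: print('blue',s,ray(c,*ce,.031))
E
python3 st.py
```

```text
[296 189   8   7  38] [ 0.587  -0.2431] 0.166 peg ang 58.8 remaining deg -109.7
[277 257   7  17 104] [ 0.4509 -0.3753] 0.0511 peg ang 169.0 remaining deg 0.5
t [-0.0007  0.0132  0.0017] rz -0.3 p [ 0.4828 -0.2591  0.0357] F [ 0.5 -0.2 -0.1] 9.9
tcp along from tab start 0.006842695337350934
blue [253 219  22  25 269] [ 0.48456321 -0.27237249  0.031     ]
```

>>> arm_command(
  commands=[0, 0.002, 0, 0, 0, 0, 0, 0, 0.004, 0, 0, 0, 0, 0, 0, 0.006, 0, 0, 0, 0, 0, 0, 0.008, 0, 0, 0, 0, 0, 0, 0.01, 0, 0, 0, 0, 0, 0, 0.012, 0, 0, 0, 0, 0, 0, 0.013, 0, 0, 0, 0, 0],
)

```text
t: 10.6
eef_pos: [0.4844, -0.2695, 0.0355]
tool_rot: [-0.002, 0.997, 0.072, -0.0]
contact_force: [-3.0, 9.9, 7.7]
gripper_width: 0.002
grasp_force: 5.5
```

```bash
python3 st.py
```

```text
[296 189   8   7  39] [ 0.5873 -0.2435] 0.1658 peg ang 58.6 remaining deg -109.9
[277 257   7  17 100] [ 0.4505 -0.3758] 0.0513 peg ang 169.7 remaining deg 1.2
t [-0.0008  0.0027  0.0015] rz -0.2 p [ 0.4844 -0.2695  0.0355] F [-2.4  8.7  6.2] 10.65
tcp along from tab start 0.01731330071977848
blue [257 221  22  26 269] [ 0.48611248 -0.28250353  0.031     ]
```

>>> arm_command(
  commands=[0, 0.003, 0, 0, 0, 0, 0, 0, 0.003, 0, 0, 0, 0, 0],
)

```text
t: 10.85
eef_pos: [0.4844, -0.2697, 0.0353]
tool_rot: [-0.005, 0.997, 0.073, -0.001]
contact_force: [-4.1, 17.1, 14.0]
gripper_width: 0.001
grasp_force: 9.1
```

>>> arm_command(
  commands=[0, -0.008, 0, 0, 0, 0, 0, 0, -0.02, 0, 0, 0, 0, 0, 0, -0.03, 0, 0, 0, 0, 0, 0, -0.03, -0.04, 0, 0, 0, 0, 0, -0.03, -0.09, 0, 0, 0, 0, 0, -0.03, -0.14, 0, 0, 0, 0, 0, -0.03, -0.19, 0, 0, 0, 0, 0, -0.03, -0.22, 0, 0, 0, 0],
)

```text
t: 11.65
eef_pos: [0.4815, -0.2455, 0.2589]
tool_rot: [0.002, 0.997, 0.072, 0.001]
contact_force: [1.1, 0.2, -0.0]
gripper_width: -0.003
grasp_force: 0.0
```

>>> arm_command(
  commands=[0, 0, -0.05, 0, 0, 0, 0, 0, 0, -0.05, 0, 0, 0, 0, 0, 0, -0.05, 0, 0, 0, 0],
)

```text
t: 11.95
eef_pos: [0.4815, -0.2445, 0.3066]
tool_rot: [-0.0, 0.997, 0.072, 0.002]
contact_force: [-0.9, 1.0, 0.1]
gripper_width: 0.003
grasp_force: 0.0
```

```bash
python3 st.py
python3 - <<'E'
from m import *
c=read_camera('wrist');M=masks(c,(0,0,560,420))
for n,z in (('red',.055),('blue',.048),('brass',.028)):
  for s,ce in M[n]:
    if s[4]>40: print(n,s,ray(c,*ce,z).round(4))
# bystanders and dish: scene change since the start near them
a=np.load('pics/s0.png.npz')['img'];b=read_camera('scene')['img']
d=cv2.absdiff(a,b).max(2);print({n:int((d[y0:y1,x0:x1]>50).sum()) for n,(x0,y0,x1,y1) in dict(vial=(290,185,310,215),can=(312,200,335,235),opt=(340,218,370,248)).items()})
E
```

```text
[296 189   8   6  33] [ 0.5876 -0.2423] 0.167 peg ang 58.7 remaining deg -109.8
[277 257   7  17  86] [ 0.4513 -0.3758] 0.0506 peg ang 169.6 remaining deg 1.1
t [-0.0013  0.0287  0.2713] rz -0.2 p [ 0.481  -0.244   0.3054] F [-0.3  0.5 -0.3] 12.0
tcp along from tab start -0.008391614878321354
blue [257 221  22  26 266] [ 0.4857735  -0.28283062  0.031     ]
red [287  63  13  14 120] [ 0.5914 -0.2387  0.055 ]
red [381 204  10   9  64] [ 0.4494 -0.3784  0.055 ]
blue [313 152   6  35 156] [ 0.4839 -0.2844  0.048 ]
blue [518 181  26  59 323] [ 0.4693 -0.5651  0.048 ]
brass [ 383  140   46   46 1182] [ 0.5064 -0.404   0.028 ]
{'vial': 0, 'can': 0, 'opt': 0}
```

```bash
python3 -c "
from station import hand_in
print(hand_in())"
```

```text
the job is handed in; nothing more can be done
None
```

The job is handed in: the cam lever measures about 1° from the green line and the slide is home against its stop (about 31 mm of travel). The vial, canister and optic look unmoved, and the arm is clear at about 0.3 m. I kept off the dish but did not recheck its seating after the slide push.

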